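# Close up the spice rack with its click stop

### The arm

A 6-joint arm with a two-finger parallel gripper is mounted at the origin on a cart in front of the work surface, level with it; the furniture and walls round the work are solid. World frame = base frame: x ahead of the robot, y to its left, z up, the work surface at z = 0. Lengths are in m, angles in rad, forces in N, time in s.
With the tool pointing down it reaches from about 0.425 to 0.95 m from the base axis. Payload 3.5 kg.
Tool frame: the origin (TCP) lies at the very end of the fingers, on their centre line; the grasp point (between the pads) lies 19 mm behind it (ctrl.grip_point_offset is the distance from the TCP to the grasp point, in m); z points along the fingers, y is the line along which they close (so a half turn about z gives the same grasp; the last joint's range is limited). The gripper opens to 85 mm and grips with 20 to 120 N. Pads are 22 mm wide; open, the fingers measure 114 mm over their backs; the gripper's body (76 mm by 85 mm) begins 54 mm behind the grasp point. The pads swing forward as they close: fully open they stand 13 mm farther back than shut.
Start: joints at [-1.42, 0.286, 1.577, -0, 1.279, -0.15], TCP at [0.2, -0.645, 0.231] pointing down, gripper open.
Joint ranges: [-2.77, 2.77], [-0.9, 2.22], [0.21, 2.48], [-1.53, 4.67], [0.24, 2.81], [-2.84, 2.84]. Speed limits (rad/s): [2.79, 2.79, 3.14, 3.14, 3.14, 3.14].

### API

Orientations are given as a unit quaternion [x, y, z, w].
In Python, from plant import ctrl gives the robot as it stands. The module is installed in compiled form; this text tells all that it offers.
- The arm moves only by the shell command python3 -m pendant 'ROWS' [OPENING] [FORCE]. ROWS is JSON, a list of rows, each an object of numbers: "dx", "dy", "dz": the shift along the tool's x, y, z in cm; "twist": the turn about the tool's z in degrees. A call has 1 to 10 rows; each row is the pose to reach, as a shift and turn from the pose commanded when the call began, along the tool's axes at that moment; what a row does not reach only later rows make up. A row lasts 1/8 s, in which the tool goes at most 62.5 mm and 10.7 degrees, less where a joint would pass 70% of its speed; a pose out of reach is approached as far as the arm can. A call with a gripper value outside its range is refused whole. OPENING is the opening in per cent of the stroke, from 0 (shut) to 100 (fully open), set as the call begins (- or left out, the last holds). The fingers move at their own pace and stop on an object; FORCE is the grip in N (left out, the last holds). Time passes only in rows, so rows that repeat a pose let the fingers close. It gives the time, the measured TCP pose, the force, the opening and the grip force at its end, in the units of the state.
- ctrl.get_state(): the state, without advancing time (a new reading comes with each control period).
- ctrl.read_camera(name): name is "side" or "top" or "wrist"; returns a dict with "img" (420x560x3 uint8, red, green, blue), "depth" (420x560 float32, m along the optical axis (not along the pixel's ray), 0 where there is no reading), "camera_matrix" (3x3 intrinsics, pixels), "xyz" and "rotation" of the camera in the world; the wrist camera has in their place "tool_from_camera" (4x4, takes a point from camera to tool coordinates, whose origin is the TCP and whose axes are the flange's). Camera axes: x right, y up, looking along -z (the intrinsics and any distortion apply to the point x, -y, -z); pixel columns grow to the right and rows downward; lengths in m; the calibration is good to about 2 mm. A picture is of the moment at which its call begins: read the wrist's pose just before it.
- ctrl.sign_off(): hands the job in; it is judged then, once.
The state is a dict: "time": time; "qpos": joint angles; "dq": joint speeds; "joint_efforts": joint torques, N m; "eef_pos": TCP position; "tcp_rot": TCP orientation; "contact_force": force on the tool from outside, world axes, zero at the start; "wrist_torque": the same for the moment, N m; "opening": opening from 0.0 (shut) to 1.0 (fully open); "finger_force": force on a finger pad.
Only numpy, scipy, OpenCV 4.12 (cv2) and the standard library are available. Lean on these libraries where they do the work, as an engineer would, in place of code of your own. Each camera call takes 0.05 s, during which the arm holds its last target. There are 200 camera calls.

### The job

Tidy the spice rack by pushing only, without gripping or lifting anything: first push the jar that stands out of line back to the rear fence, level with the other two. Then gently push the sliding stop along its rail so that it closes the three jars up against the fixed end plate and clicks into the last notch it can reach, its red plunger head dropped. Leave the jars upright in the rack and the things around it where they are.

Things in the scene. Friction and masses are not known exactly. Their poses are not given: they have to be found in the camera images.
- rack: Pale wooden spice rack, fixed. Origin: middle of its underside; x to the rear fence, y along the rack to the fixed end plate, z up. In mm: base board 135 (x) x 370 (y), 10 thick; front open; fence front face at x = 48.5, fence with the notched aluminium rail on it 73 high; end plate's inner face at y = 166.5, 100 high.
- stop (a joint): Travel of the sliding stop in m, growing to +y of the rack. Its cork face is at rack y = -0.118 + value. Rail notches every 0.025: 0.010, 0.035, 0.060, 0.085, 0.110 ... The row is closed up in the notch at 0.110 (2 to 4 mm of play is left); beyond about 0.113 the jars block. Sliding takes 1 N, leaving a notch about 5 N, each jar pushed 1 to 2 N more.
- stop_pad (a point): Centre of the round black thumb pad (30 mm across) on the stop's outer side, 72 mm above the worktop: push here to +y of the rack. The stop is a wooden panel, 14.5 mm thick with pad and cork, reaching 37 mm either side of the pad in x and from 13 to 100 mm above the worktop. Its aluminium saddle over the rail starts 35 mm from the pad in +x and reaches 28 mm further to -y.
- plunger (a joint): Red-headed spring plunger in the stop's saddle, its click: 0 m while its tip rides on top of the rail (head stands 6.5 mm above the saddle), 0.004 when it has dropped into a notch (head 2.5 mm above).
- jar_grey_mid (a point): Round glass spice jar with silver-grey screw cap, 61 mm across, 102 mm tall, about 0.17 kg, standing loose on the rack's base board. The point is its centre, half-way up; z is its axis.
- jar_blue_mid (a point): Round glass spice jar with blue screw cap, 60 mm across, 110 mm tall, about 0.17 kg, standing loose on the rack's base board. The point is its centre, half-way up; z is its axis.
- jar_black_mid (a point): Round glass spice jar with black screw cap, 53 mm across, 105 mm tall, about 0.17 kg, standing loose on the rack's base board. The point is its centre, half-way up; z is its axis.
- jug_mid (a point): Clear glass measuring jug, 136 x 110 x 114 mm, a loose bystander beside or behind the rack. The point is half-way up its axis.
- tin_mid (a point): Red spice tin, 32 x 49 x 111 mm, a loose bystander beside or behind the rack. The point is half-way up its axis.
- soy_mid (a point): Dark sauce bottle with green cap, 58 x 58 x 184 mm, a loose bystander beside or behind the rack. The point is half-way up its axis.
- vinegar_mid (a point): Clear bottle with green cap, 55 x 55 x 200 mm, a loose bystander beside or behind the rack. The point is half-way up its axis.
Things that resemble listed ones, but are neither listed nor needed, are in the scene too. What is shaped like the part that bears jar_grey_mid but pink or yellow is not meant.

How it is judged:
By the outcome, as a careful person would: the job done as asked, in the order asked, and still so for the second after the job is handed in, with the robot touching nothing.
It also fails if it takes over 58 s, if anything falls off the work surface, if the arm or the gripper's body presses on something with over 40 N, if the wrist force passes 120 N, or if a joint passes its speed limit or range.

## Working session

There is one attempt and no reset: what is moved stays moved. The work goes in short steps, Python scripts to look and compute and a shell command to move; the robot and the scene stay as the last step left them, time stands still between calls to the robot, and variables do not carry over. Pictures are saved under pics/ and viewed, at most 10 in all, crops included, and the job is handed in when it is done.

```bash
mkdir -p pics
cat > h.py <<'E'
import numpy as np, cv2
from scipy.spatial.transform import Rotation as R
from plant import ctrl
def cam(n):
    s=ctrl.get_state(); c=ctrl.read_camera(n)
    if n=="wrist":
        T=np.eye(4);T[:3,:3]=R.from_quat(s["tcp_rot"]).as_matrix();T[:3,3]=s["eef_pos"]
        T=T@np.array(c["tool_from_camera"])
    else:
        T=np.eye(4);r=np.array(c["rotation"]);T[:3,:3]=r if r.shape==(3,3) else R.from_quat(r).as_matrix();T[:3,3]=c["xyz"]
    d=c["depth"];K=np.array(c["camera_matrix"]);v,u=np.mgrid[:420,:560]
    p=np.stack([(u-K[0,2])/K[0,0]*d,-(v-K[1,2])/K[1,1]*d,-d],-1)@T[:3,:3].T+T[:3,3]
    p[d==0]=np.nan
    return c["img"],p,T,K
E
python3 - <<'E'
from h import *
a=[]
for n in("top","side"):
    i,p,T,K=cam(n); np.savez(f"{n}0.npz",i=i,p=p,T=T,K=K); cv2.imwrite(f"pics/{n}0.png",i[:,:,::-1]); print(n,T.round(3),K)
print(ctrl.get_state())
E
```

```text
top [[ 0.023  0.992 -0.122  0.437]
 [-0.999  0.02  -0.029  0.13 ]
 [-0.026  0.123  0.992  1.083]
 [ 0.     0.     0.     1.   ]] [[433.39680177   0.         271.96116062]
 [  0.         433.39680177 210.66887028]
 [  0.           0.           1.        ]]
side [[-0.37   0.533 -0.761 -0.414]
 [-0.929 -0.224  0.295  0.539]
 [-0.014  0.816  0.578  0.83 ]
 [ 0.     0.     0.     1.   ]] [[508.47927546   0.         271.09098247]
 [  0.         508.47927546 204.37586139]
 [  0.           0.           1.        ]]
{'time': 0.1, 'qpos': array([-1.42001908e+00,  2.87087562e-01,  1.57802339e+00, -1.06867843e-06,
        1.27862398e+00, -1.49979607e-01]), 'dq': array([ 0.00202736,  0.00093755, -0.00363645, -0.00021615, -0.00030609,
       -0.00073825]), 'joint_efforts': array([ 9.26546927e-04, -4.07294655e+01, -2.93697488e+01, -1.46601615e-04,
        3.42004590e-03,  3.32817997e-06]), 'eef_pos': array([ 0.19991477, -0.64409229,  0.23008242]), 'tcp_rot': array([ 9.88713865e-01,  1.49812367e-01, -9.38721953e-07, -1.07113841e-03]), 'contact_force': array([-0.59293553,  0.39939803,  1.01173526]), 'wrist_torque': array([ 0.00948688, -0.00380382,  0.00701408]), 'finger_force': 0.0, 'opening': 0.9992072729144229}
```

View pics/top0.png

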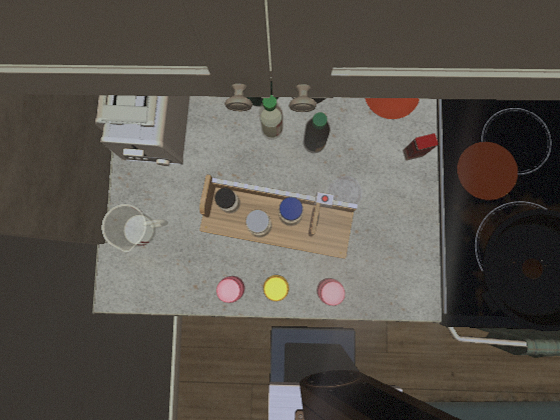

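View pics/side0.png

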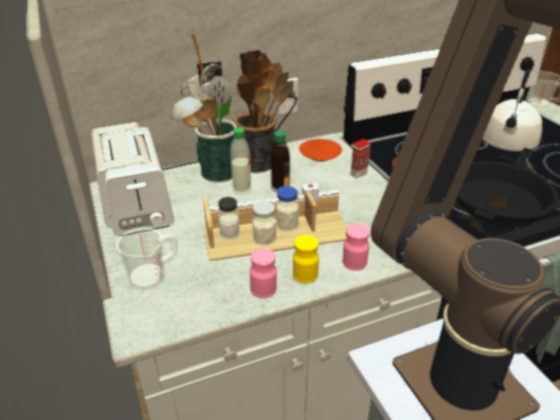

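The top picture shows the end plate at (207,197), black jar (227,198), grey jar (258,222), blue jar (291,209), stop panel (315,212) and red plunger (325,199). The pink and yellow look-alikes (230,290), (276,289) and (332,292) stand in front of the rack. The silver-grey cap at (258,222) is the only grey jar in the rack and it's out of line, so it's the one to push.

Run:
```python
from h import *
d=np.load("top0.npz");i,p=d["i"],d["p"]
print("table z",np.nanmedian(p[240:310,120:180,2]))
sub=np.zeros((420,560),bool);sub[170:262,192:362]=1
z=p[...,2]
def blob(n,u,v,zmin,zmax,r=16):
    m=np.zeros_like(sub);m[v-r:v+r,u-r:u+r]=1
    m&=(z>zmin)&(z<zmax)
    k,l=cv2.connectedComponents(m.astype(np.uint8)); 
    q=p[l==l[v,u]] if l[v,u] else p[m]
    lo,hi=np.percentile(q,[2,98],axis=0); (c,r2)=cv2.minEnclosingCircle(q[:,:2].astype(np.float32)*1000)
    print(n,len(q),"med",np.median(q,0).round(4),"mid",((lo+hi)/2).round(4),"ext",(hi-lo).round(4),"circ",np.round(c,1),round(r2,1))
blob("black",227,198,.095,.13);blob("grey",258,222,.095,.13);blob("blue",291,209,.1,.13)
blob("stop",315,215,.085,.105,25);blob("saddle",325,199,.075,.1,12)
# board: top surface z~.01 -> outline
m=sub&(z>.004)&(z<.016); q=p[m]; rect=cv2.minAreaRect((q[:,:2]*1000).astype(np.float32)); print("board",rect,cv2.boxPoints(rect).round(1))
m=sub&(z>.067)&(z<.08);m[:,320:]&=True; q=p[m][:,:2]*1000; print("rail",len(q),cv2.fitLine(q.astype(np.float32),cv2.DIST_HUBER,0,.01,.01).ravel())
m=sub&(z>.09)&(z<.108);m[:,216:]=0;q=p[m]; print("endplate",len(q),q.mean(0),cv2.minAreaRect((q[:,:2]*1000).astype(np.float32)))
for n,u,v in(("p1",230,290),("y",276,289),("p2",332,292),("soy",318,122),("vin",269,104),("tin",427,143)):
    print(n,p[v,u].round(3))
o=np.hstack([cv2.resize(i[165:265,195:365],None,fx=4.6,fy=4.6,interpolation=3)]);cv2.imwrite("pics/crop1.png",o[:,:,::-1])
```

```text
table z -0.0017243640217533551
black 345 med [0.5846 0.2668 0.1127] mid [0.5844 0.2666 0.1114] ext [0.0428 0.0427 0.0097] circ [585.5 267.2] 23.8
grey 443 med [0.5329 0.1912 0.1097] mid [0.5337 0.192  0.1093] ext [0.0479 0.0477 0.0084] circ [533.9 191.9] 26.9
blue 434 med [0.5625 0.1169 0.1178] mid [0.5621 0.1166 0.1175] ext [0.0478 0.0459 0.0074] circ [563.1 117. ] 26.5
stop 372 med [0.5781 0.0531 0.098 ] mid [0.5564 0.0454 0.0952] ext [0.0902 0.0488 0.0137] circ [554.3  46.3] 50.6
saddle 201 med [0.5831 0.0461 0.0977] mid [0.582  0.0412 0.0892] ext [0.0395 0.0407 0.0213] circ [580.   41.8] 27.6
board ((559.6300659179688, 142.86953735351562), (229.89527893066406, 406.4949645996094), 1.3024004697799683) [[440.1 343.5]
 [449.3 -62.9]
 [679.2 -57.7]
 [669.9 348.7]]
rail 776 [1.4996810e-01 9.8869085e-01 6.0271252e+02 1.3692416e+02]
endplate 188 [0.6000082  0.31581721 0.09675998] ((600.2748413085938, 316.4643859863281), (13.188079833984375, 83.07167053222656), 80.90000915527344)
p1 [0.377 0.248 0.098]
y [0.382 0.145 0.099]
p2 [0.378 0.02  0.098]
soy [0.741 0.061 0.182]
vin [0.773 0.167 0.2  ]
tin [ 0.719 -0.193  0.113]
```

View pics/crop1.png

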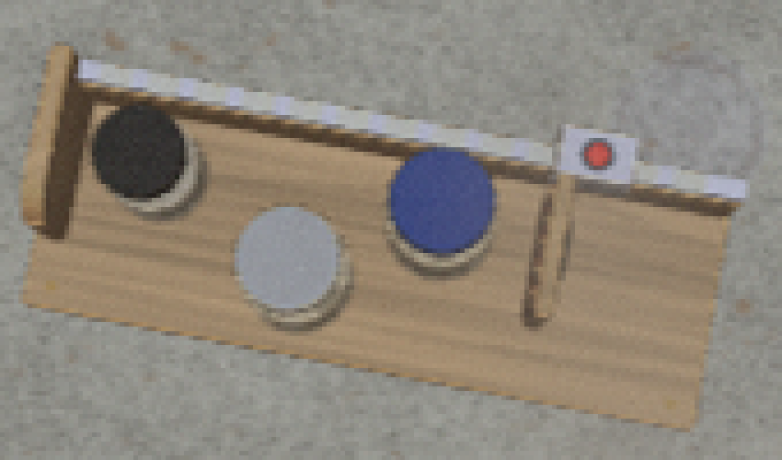

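The crop confirms it: the grey-capped jar (crop 287,258) stands forward of the blue and black jars, and the red plunger is at crop (597,154). First I'll move to a point in front of the grey jar, with the tool high and the fingers opened about 25 mm so the jar nests between them.

```bash
python3 -m pendant '[{"dx":2,"dy":-1.5},{"dx":6,"dy":-4.5},{"dx":11,"dy":-8.2},{"dx":16,"dy":-12},{"dx":21,"dy":-15.7},{"dx":26,"dy":-19.5},{"dx":31,"dy":-23.2},{"dx":34,"dy":-25.5},{"dx":34,"dy":-25.5}]' 30 20
python3 -m pendant '[{"dx":1,"dy":-3,"twist":3},{"dx":3,"dy":-8,"twist":8},{"dx":5.2,"dy":-13.7,"twist":13},{"dx":7.4,"dy":-19.4,"twist":18},{"dx":9.6,"dy":-25.1,"twist":23},{"dx":11.8,"dy":-30.8,"twist":25.9},{"dx":14,"dy":-36.5,"twist":25.9},{"dx":16,"dy":-42,"twist":25.9},{"dx":17.5,"dy":-45.7,"twist":25.9},{"dx":17.9,"dy":-46.8,"twist":25.9}]'
```

```text
$[0]: bad value
$[0]: bad value
```

```bash
python3 -m pendant '[{"dx":2,"dy":-1.5,"dz":0,"twist":0},{"dx":6,"dy":-4.5,"dz":0,"twist":0},{"dx":11,"dy":-8.2,"dz":0,"twist":0},{"dx":16,"dy":-12,"dz":0,"twist":0},{"dx":21,"dy":-15.7,"dz":0,"twist":0},{"dx":26,"dy":-19.5,"dz":0,"twist":0},{"dx":31,"dy":-23.2,"dz":0,"twist":0},{"dx":34,"dy":-25.5,"dz":0,"twist":0},{"dx":34,"dy":-25.5,"dz":0,"twist":0}]' 30 20
```

```text
time: 1.23
eef_pos: [0.4501, -0.2981, 0.2308]
tcp_rot: [0.988, 0.152, -0.0, -0.0]
contact_force: [0.0, -0.3, -0.4]
opening: 0.3
finger_force: 0.0
```

```bash
python3 -m pendant '[{"dx":1,"dy":-3,"dz":0,"twist":3},{"dx":3,"dy":-8,"dz":0,"twist":8},{"dx":5.2,"dy":-13.7,"dz":0,"twist":13},{"dx":7.4,"dy":-19.4,"dz":0,"twist":18},{"dx":9.6,"dy":-25.1,"dz":0,"twist":23},{"dx":11.8,"dy":-30.8,"dz":0,"twist":25.9},{"dx":14,"dy":-36.5,"dz":0,"twist":25.9},{"dx":16,"dy":-42,"dz":0,"twist":25.9},{"dx":17.5,"dy":-45.7,"dz":0,"twist":25.9},{"dx":17.9,"dy":-46.8,"dz":0,"twist":25.9}]'
python3 - <<'E'
from h import *
s=ctrl.get_state();print(R.from_quat(s["tcp_rot"]).as_matrix().round(3))
i,p,T,K=cam("wrist");cv2.imwrite("pics/w1.png",i[:,:,::-1]);np.savez("w1.npz",i=i,p=p);print(s["eef_pos"])
E
```

```text
time: 2.48
eef_pos: [0.4816, 0.2004, 0.231]
tcp_rot: [0.997, -0.075, -0.0, 0.0]
contact_force: [0.5, 0.1, -0.1]
opening: 0.298
finger_force: 0.0
[[ 0.989 -0.149 -0.001]
 [-0.149 -0.989 -0.001]
 [-0.     0.001 -1.   ]]
[0.48160218 0.20037809 0.23095067]
```

View pics/w1.png

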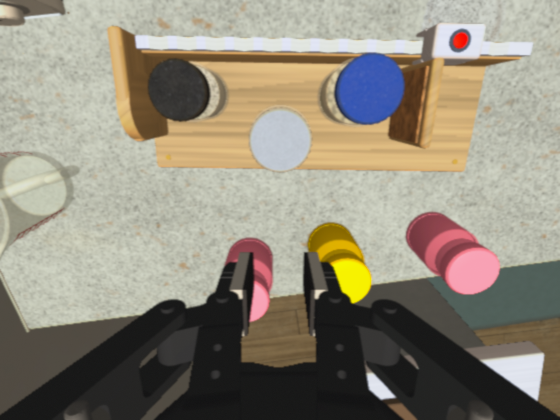

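The wrist view is well aligned with the rack: grey cap at (280,139), black (179,90), blue (370,88), plunger (460,41), and the fingers centred at column 277. I'll refine the measurements from this picture.

```bash
cat >> h.py <<'E'
def circ(p,u,v,zmin,r=34):
    m=np.zeros(p.shape[:2],np.uint8);m[max(0,v-r):v+r,max(0,u-r):u+r]=1
    m&=(p[...,2]>zmin)
    _,l=cv2.connectedComponents(m);q=p[l==l[v,u]]
    lo,hi=np.percentile(q,[1,99],axis=0);return np.r_[((lo+hi)/2)[:2],np.median(q[:,2]),(hi-lo)[:2]]
E
python3 - <<'E'
from h import *
d=np.load("w1.npz");i,p=d["i"],d["p"];z=p[...,2]
def line(a,b,zl,zh,w):
    m=np.zeros((420,560),np.uint8);cv2.line(m,a,b,1,w);q=p[(m>0)&(z>zl)&(z<zh)]
    l=cv2.fitLine((q[:,:2]*1000).astype(np.float32),cv2.DIST_HUBER,0,.01,.01).ravel();return l,np.median(q[:,2]),len(q)
l,zz,n=line((140,42),(420,48),.066,.085,16);print("rail",l,zz,n)
th=np.arctan2(-l[0]*np.sign(l[1]),abs(l[1]));print("theta",np.degrees(th))
X=np.array([np.cos(th),np.sin(th)]);Y=np.array([-X[1],X[0]])
m=(z>.065)&(z<.085);m[:,:140]=0;m[:,418:]=0;m[70:]=0
q=p[m][:,:2]@X*1000;print("rail X range",np.percentile(q,[1,50,99]))
m=np.zeros_like(z,bool);m[145:185,170:460]=1;m&=(z>.005)&(z<.02);q=p[m][:,:2]@X*1000;print("board front X",np.percentile(q,[.5,1,2]),np.nanmedian(z[m]))
m=np.zeros_like(z,bool);m[20:150,100:175]=1;m&=(z>.09)&(z<.108);q=p[m][:,:2]*1000;print("endplate Y",np.percentile(q@Y,[1,50,99]),"X",np.percentile(q@X,[1,99]))
m=np.zeros_like(z,bool);m[63:150,410:450]=1;m&=(z>.09)&(z<.108);q=p[m][:,:2]*1000;print("stop Y",np.percentile(q@Y,[1,50,99]),"X",np.percentile(q@X,[1,99]),len(q))
m=np.zeros_like(z,bool);m[22:64,420:488]=1;m&=(z>.078)&(z<.11);q=p[m]*1000;print("saddle Y",np.percentile(q[:,:2]@Y,[1,50,99]),"X",np.percentile(q[:,:2]@X,[1,99]),"z",np.median(q[:,2]),"head z",z[38:45,456:464].mean())
for n,u,v in(("black",179,90),("grey",280,139),("blue",370,88)):
    c=circ(p,u,v,.095);print(n,c.round(4),"XY",(c[:2]@X*1000).round(1),(c[:2]@Y*1000).round(1))
print("tcp XY",np.array([.4816,.2004])@X,np.array([.4816,.2004])@Y)
E
```

```text
rail [1.6386901e-01 9.8648208e-01 6.1125507e+02 1.8090970e+02] 0.07311694886390965 4036
theta -9.431538
rail X range [554.00677766 572.83239533 578.7680038 ]
board front X [451.00542157 451.29039629 451.82505606] 0.011648235155951592
endplate Y [403.29331674 406.93055689 414.92684244] X [497.69657941 579.12650355]
stop Y [143.61233356 150.9166161  154.67697417] X [490.28160649 557.0399836 ] 1499
saddle Y [116.01454727 139.63080476 154.69513011] X [558.12273704 586.23509941] z 101.31393916573023 head z 0.10384787294686255
black [0.5838 0.2657 0.116  0.0438 0.0445] XY 532.4 357.7
grey [0.5328 0.1914 0.1132 0.0497 0.0498] XY 494.2 276.1
blue [0.5623 0.1167 0.1211 0.0471 0.0492] XY 535.5 207.3
tcp XY 0.4422504252552986 0.27661031687259674
```

```bash
python3 -m pendant '[{"dx":0,"dy":0,"dz":3,"twist":-0.6},{"dx":0,"dy":0,"dz":8,"twist":-0.6},{"dx":0,"dy":0,"dz":12,"twist":-0.6},{"dx":0,"dy":0,"dz":15.5,"twist":-0.6},{"dx":0,"dy":0,"dz":17.3,"twist":-0.6},{"dx":0,"dy":0,"dz":17.3,"twist":-0.6}]'
python3 -m pendant '[{"dx":0.5,"dy":0,"dz":0,"twist":0},{"dx":0.9,"dy":0,"dz":0,"twist":0},{"dx":1.2,"dy":0,"dz":0,"twist":0},{"dx":1.5,"dy":0,"dz":0,"twist":0},{"dx":1.8,"dy":0,"dz":0,"twist":0},{"dx":2.1,"dy":0,"dz":0,"twist":0},{"dx":2.4,"dy":0,"dz":0,"twist":0},{"dx":2.7,"dy":0,"dz":0,"twist":0},{"dx":3,"dy":0,"dz":0,"twist":0},{"dx":3,"dy":0,"dz":0,"twist":0}]'
```

```text
time: 3.28
eef_pos: [0.481, 0.1984, 0.0573]
tcp_rot: [0.997, -0.071, -0.001, 0.0]
contact_force: [0.2, -0.2, 0.3]
opening: 0.296
finger_force: 0.0
time: 4.53
eef_pos: [0.5116, 0.1954, 0.0583]
tcp_rot: [0.998, -0.07, 0.0, -0.0]
contact_force: [-1.1, 0.3, 0.6]
opening: 0.3
finger_force: 0.4
```

```bash
python3 -m pendant '[{"dx":0.3,"dy":0,"dz":0,"twist":0},{"dx":0.6,"dy":0,"dz":0,"twist":0},{"dx":0.9,"dy":0,"dz":0,"twist":0},{"dx":1.2,"dy":0,"dz":0,"twist":0},{"dx":1.5,"dy":0,"dz":0,"twist":0},{"dx":1.8,"dy":0,"dz":0,"twist":0},{"dx":2,"dy":0.05,"dz":0,"twist":0},{"dx":2,"dy":0.05,"dz":0,"twist":0}]'
python3 - <<'E'
from h import *
i,p,T,K=cam("top");cv2.imwrite("pics/t2.png",cv2.resize(i[165:265,195:365],None,fx=4.6,fy=4.6,interpolation=3)[:,:,::-1])
E
```

```text
time: 5.52
eef_pos: [0.5312, 0.1921, 0.0583]
tcp_rot: [0.998, -0.07, 0.0, -0.0]
contact_force: [-0.0, 1.0, -0.4]
opening: 0.304
finger_force: 0.4
```

View pics/t2.png

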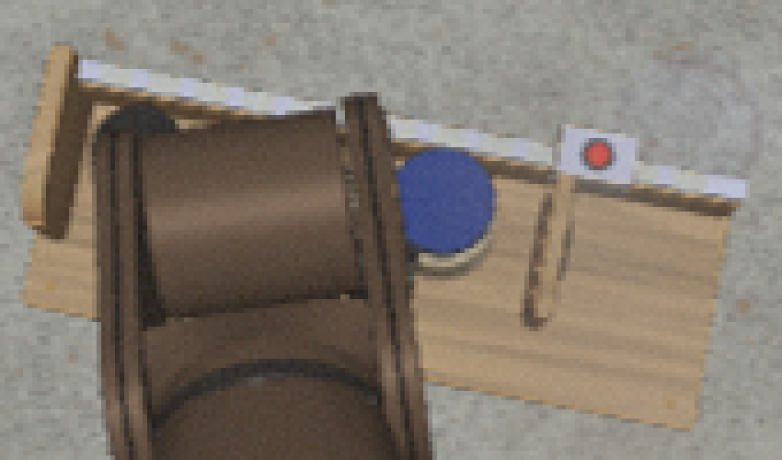

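The arm hides the grey jar in this view, while blue (crop 440,200), black and the stop haven't moved. I'll creep forward and watch the force.

```bash
for k in 1; do python3 -m pendant '[{"dx":0.1,"dy":0,"dz":0,"twist":0},{"dx":0.2,"dy":0,"dz":0,"twist":0},{"dx":0.3,"dy":0,"dz":0,"twist":0},{"dx":0.3,"dy":0,"dz":0,"twist":0}]'; done
```

```text
time: 6.08
eef_pos: [0.534, 0.1916, 0.0583]
tcp_rot: [0.998, -0.07, 0.0, 0.0]
contact_force: [-1.2, -0.1, 0.2]
opening: 0.298
finger_force: 0.7
```

```bash
python3 -m pendant '[{"dx":0.1,"dy":0,"dz":0,"twist":0},{"dx":0.2,"dy":0,"dz":0,"twist":0},{"dx":0.2,"dy":0,"dz":0,"twist":0}]'
```

```text
time: 6.45
eef_pos: [0.536, 0.1914, 0.0583]
tcp_rot: [0.998, -0.07, 0.0, 0.0]
contact_force: [-0.8, 0.4, 0.3]
opening: 0.3
finger_force: 0.6
```

```bash
python3 -m pendant '[{"dx":0.1,"dy":0,"dz":0,"twist":0},{"dx":0.1,"dy":0,"dz":0,"twist":0}]'; python3 -m pendant '[{"dx":0.1,"dy":0,"dz":0,"twist":0},{"dx":0.1,"dy":0,"dz":0,"twist":0}]' | grep -E 'pos|force'
```

```text
time: 6.7
eef_pos: [0.537, 0.1913, 0.0584]
tcp_rot: [0.998, -0.07, 0.0, -0.0]
contact_force: [-1.1, 0.0, 0.5]
opening: 0.301
finger_force: 0.7
eef_pos: [0.538, 0.1911, 0.0583]
contact_force: [-1.6, 0.9, 0.6]
finger_force: 0.7
```

```bash
python3 -m pendant '[{"dx":0.1,"dy":0,"dz":0,"twist":0},{"dx":0.1,"dy":0,"dz":0,"twist":0}]'| grep -E 'pos|force'
python3 - <<'E'
from h import *
i,p,T,K=cam("wrist");cv2.imwrite("pics/w2.png",i[:,:,::-1])
E
```

```text
eef_pos: [0.539, 0.191, 0.0584]
contact_force: [-1.1, -0.7, -0.0]
finger_force: 0.7
```

View pics/w2.png

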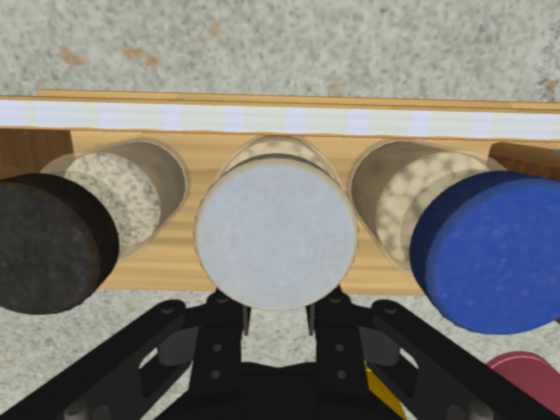

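The grey cap (276,235) is now almost level with black and blue, and the jar backs are at rows 135–140, right by the rail's front edge. I'll check by depth.

```bash
python3 -m pendant '[{"dx":0.1,"dy":0,"dz":0,"twist":0},{"dx":0.15,"dy":0,"dz":0,"twist":0}]'| grep -E 'pos|force'
python3 - <<'E'
from h import *
i,p,T,K=cam("wrist");th=np.radians(-9.0);X=np.array([np.cos(th),np.sin(th)]);z=p[...,2]
for n,a in(("grey",(130,330,180,370)),("black",(160,330,0,130)),("blue",(150,350,400,560))):
    q=p[a[0]:a[1],a[2]:a[3]].reshape(-1,3);zt=np.nanpercentile(q[:,2],90);q=q[abs(q[:,2]-zt)<.003];x=q[:,:2]@X*1000
    print(n,zt,np.percentile(x,[.5,99.5]).round(1),len(q))
q=p[90:140,150:420].reshape(-1,3);q=q[abs(q[:,2]-.073)<.004];print("rail",np.percentile(q[:,:2]@X*1000,[.5,99.5]).round(1))
E
```

```text
eef_pos: [0.5398, 0.1909, 0.0582]
contact_force: [-2.4, 0.6, 1.9]
finger_force: 1.8
grey 0.11394353799623301 [508.8 565.8] 20524
black 0.11653049325354582 [513.7 558. ] 10866
blue 0.12174613122607186 [513.1 562.2] 17537
rail [569.2 581.1]
```

```bash
python3 -m pendant '[{"dx":0.1,"dy":0,"dz":0,"twist":0},{"dx":0.1,"dy":0,"dz":0,"twist":0}]'| grep -E 'pos|force'
python3 - <<'E'
from h import *
i,p,T,K=cam("wrist");th=np.radians(-9.0);X=np.array([np.cos(th),np.sin(th)]);z=p[...,2]
q=p[140:330,180:370].reshape(-1,3);q=q[q[:,2]>.105];x=q[:,:2]@X*1000
print(np.percentile(x,[.2,1,50,99,99.8]).round(1)); print(np.percentile(q[:,2],[1,50,99]))
for c in (240,276,310): print([(r,p[r,c,2].round(3),(p[r,c,:2]@X*1000).round(1)) for r in range(130,180,6)])
print(ctrl.get_state()["contact_force"])
E
```

```text
eef_pos: [0.54, 0.1909, 0.0581]
contact_force: [-5.8, 0.7, 4.9]
finger_force: 3.0
[508.2 509.  540.4 566.  566.7]
[0.10600961 0.1131837  0.12611823]
[(130, np.float64(0.073), np.float64(572.6)), (136, np.float64(0.063), np.float64(569.3)), (142, np.float64(0.012), np.float64(561.2)), (148, np.float64(0.071), np.float64(565.1)), (154, np.float64(0.075), np.float64(563.1)), (160, np.float64(0.079), np.float64(561.3)), (166, np.float64(0.109), np.float64(564.5)), (172, np.float64(0.113), np.float64(563.4)), (178, np.float64(0.113), np.float64(561.6))]
[(130, np.float64(0.073), np.float64(572.9)), (136, np.float64(0.066), np.float64(569.9)), (142, np.float64(0.075), np.float64(568.2)), (148, np.float64(0.079), np.float64(566.3)), (154, np.float64(0.083), np.float64(564.5)), (160, np.float64(0.11), np.float64(566.7)), (166, np.float64(0.113), np.float64(565.3)), (172, np.float64(0.113), np.float64(563.7)), (178, np.float64(0.113), np.float64(561.9))]
[(130, np.float64(0.073), np.float64(573.1)), (136, np.float64(0.063), np.float64(569.9)), (142, np.float64(0.032), np.float64(563.9)), (148, np.float64(0.075), np.float64(566.1)), (154, np.float64(0.077), np.float64(563.9)), (160, np.float64(0.081), np.float64(562.1)), (166, np.float64(0.111), np.float64(565.3)), (172, np.float64(0.112), np.float64(563.5)), (178, np.float64(0.112), np.float64(561.7))]
[-5.32791274  1.6381672   3.41046056]
```

Fence contact is confirmed: the force rose to 6 N with the TCP stalled, and the glass back is at the fence. I'll retract and lift.

```bash
python3 -m pendant '[{"dx":-0.5,"dy":0,"dz":0,"twist":0},{"dx":-2,"dy":0,"dz":0,"twist":0},{"dx":-4,"dy":0,"dz":0,"twist":0},{"dx":-6,"dy":0,"dz":0,"twist":0},{"dx":-6,"dy":0,"dz":-3,"twist":0},{"dx":-6,"dy":0,"dz":-8,"twist":0},{"dx":-6,"dy":0,"dz":-14,"twist":0},{"dx":-6,"dy":0,"dz":-17,"twist":0},{"dx":-6,"dy":0,"dz":-17,"twist":0}]' 0
python3 - <<'E'
from h import *
s=ctrl.get_state();print(s["qpos"].round(3))
i,p,T,K=cam("wrist");cv2.imwrite("pics/w3.png",i[:,:,::-1]);np.savez("w3.npz",i=i,p=p)
E
```

```text
time: 8.98
eef_pos: [0.4838, 0.1994, 0.2321]
tcp_rot: [0.998, -0.07, 0.004, -0.001]
contact_force: [-0.3, -0.9, -0.3]
opening: 0.001
finger_force: 0.0
[ 0.197 -0.057  1.951 -0.     1.239  1.909]
```

View pics/w3.png

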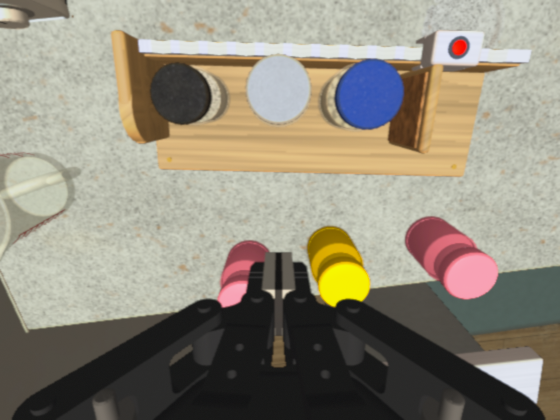

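The row is level now: black (180,93), grey (278,89), blue (369,93). Next I'll go beside the stop, turned about 90° so the flat of the shut fingers faces the pad.

```bash
python3 -m pendant '[{"dx":0.5,"dy":1,"dz":0,"twist":-9},{"dx":1.2,"dy":3,"dz":0,"twist":-19},{"dx":2,"dy":5,"dz":0,"twist":-29},{"dx":3,"dy":7,"dz":0,"twist":-39},{"dx":4,"dy":9,"dz":0,"twist":-49},{"dx":5,"dy":11.5,"dz":0,"twist":-59},{"dx":6,"dy":14,"dz":0,"twist":-69},{"dx":7,"dy":16,"dz":0,"twist":-79},{"dx":7.3,"dy":16.8,"dz":0,"twist":-88.8},{"dx":7.3,"dy":16.8,"dz":0,"twist":-88.8}]' 0
python3 - <<'E'
from h import *
s=ctrl.get_state();print(R.from_quat(s["tcp_rot"]).as_matrix().round(3),s["eef_pos"])
i,p,T,K=cam("wrist");cv2.imwrite("pics/w4.png",i[:,:,::-1]);np.savez("w4.npz",i=i,p=p)
E
```

```text
time: 10.28
eef_pos: [0.5295, 0.0221, 0.2256]
tcp_rot: [0.763, 0.646, -0.001, -0.001]
contact_force: [-0.2, -0.8, -0.8]
opening: -0.001
finger_force: 0.0
[[ 0.164  0.986 -0.004]
 [ 0.986 -0.164  0.   ]
 [-0.    -0.004 -1.   ]] [0.52953895 0.022063   0.22562085]
```

View pics/w4.png

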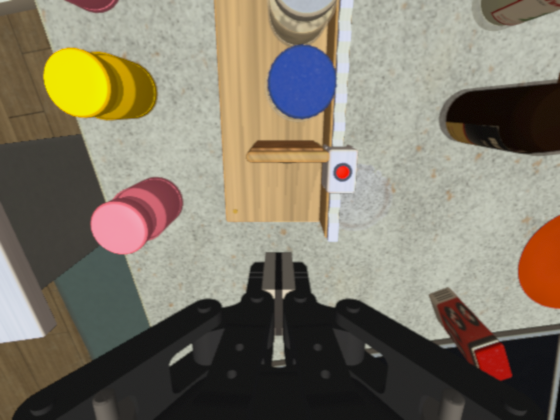

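The stop panel runs from (248,155) to (328,155), with the saddle and plunger at (343,172). The fingers at column 279 are aligned with the rack. I'll measure the stop in tool coordinates.

Run:
```python
from h import *
s=ctrl.get_state();p=np.load("w4.npz")["p"]
t=(p-s["eef_pos"])@R.from_quat(s["tcp_rot"]).as_matrix()*1000; z=p[...,2]
def f(n,a,zl,zh):
    q=t[a[0]:a[1],a[2]:a[3]][(z[a[0]:a[1],a[2]:a[3]]>zl)&(z[a[0]:a[1],a[2]:a[3]]<zh)];print(n,len(q),np.percentile(q,[1,50,99],axis=0).round(1).tolist())
f("panel top",(135,168,240,326),.092,.11);f("pad/face",(140,175,240,326),.055,.09);f("saddle",(148,194,326,360),.08,.11)
f("blue",(45,120,268,336),.11,.13);f("rail",(195,240,325,345),.06,.08);f("board",(150,225,215,325),.005,.02)
```

```text
panel top 1078 [[34.7, -27.8, 123.2], [40.3, 5.7, 125.4], [45.4, 39.8, 133.1]]
pad/face 379 [[18.3, -25.6, 136.7], [45.5, 12.0, 149.8], [45.7, 43.2, 170.8]]
saddle 1375 [[6.7, 41.4, 121.6], [27.6, 54.3, 124.3], [45.5, 68.1, 135.6]]
blue 4040 [[73.2, -7.5, 103.1], [98.4, 16.6, 104.9], [121.9, 40.7, 107.5]]
rail 611 [[-51.7, 49.0, 149.8], [-28.1, 54.0, 152.4], [-4.1, 60.8, 164.5]]
board 6025 [[-54.9, -65.3, 212.3], [-14.6, -11.0, 214.4], [30.6, 49.1, 216.2]]
```

```bash
python3 -m pendant '[{"dx":0,"dy":0.5,"dz":3,"twist":0},{"dx":0,"dy":0.5,"dz":8,"twist":0},{"dx":0,"dy":0.5,"dz":12,"twist":0},{"dx":0,"dy":0.5,"dz":15,"twist":0},{"dx":0,"dy":0.5,"dz":16,"twist":0},{"dx":0.4,"dy":0.5,"dz":16,"twist":0},{"dx":0.8,"dy":0.5,"dz":16,"twist":0},{"dx":1.2,"dy":0.5,"dz":16,"twist":0},{"dx":1.5,"dy":0.5,"dz":16,"twist":0},{"dx":1.5,"dy":0.5,"dz":16,"twist":0}]' 0
```

```text
time: 11.58
eef_pos: [0.5382, 0.0367, 0.0687]
tcp_rot: [0.762, 0.648, 0.0, 0.0]
contact_force: [-0.3, -0.1, 0.8]
opening: 0.001
finger_force: 0.0
```

```bash
python3 -m pendant '[{"dx":0.2,"dy":0,"dz":0,"twist":0},{"dx":0.4,"dy":0,"dz":0,"twist":0},{"dx":0.6,"dy":0,"dz":0,"twist":0},{"dx":0.8,"dy":0,"dz":0,"twist":0}]'; python3 -m pendant '[{"dx":0.2,"dy":0,"dz":0,"twist":0},{"dx":0.4,"dy":0,"dz":0,"twist":0},{"dx":0.6,"dy":0,"dz":0,"twist":0},{"dx":0.8,"dy":0,"dz":0,"twist":0}]'
```

```text
time: 12.08
eef_pos: [0.5392, 0.0436, 0.0683]
tcp_rot: [0.762, 0.648, -0.001, 0.0]
contact_force: [-1.7, -4.5, 0.2]
opening: -0.002
finger_force: 2.6
time: 12.58
eef_pos: [0.5406, 0.0527, 0.0683]
tcp_rot: [0.762, 0.648, 0.0, -0.0]
contact_force: [-1.8, -2.3, -0.1]
opening: 0.0
finger_force: 1.0
```

```bash
for i in 1; do python3 -m pendant '[{"dx":0.25,"dy":0,"dz":0,"twist":0},{"dx":0.5,"dy":0,"dz":0,"twist":0},{"dx":0.75,"dy":0,"dz":0,"twist":0},{"dx":1,"dy":0,"dz":0,"twist":0},{"dx":1.25,"dy":0,"dz":0,"twist":0},{"dx":1.5,"dy":0,"dz":0,"twist":0},{"dx":1.75,"dy":0,"dz":0,"twist":0},{"dx":2,"dy":0,"dz":0,"twist":0},{"dx":2.25,"dy":0,"dz":0,"twist":0},{"dx":2.5,"dy":0,"dz":0,"twist":0}]'; done
```

```text
time: 13.82
eef_pos: [0.5444, 0.0761, 0.0684]
tcp_rot: [0.762, 0.648, -0.001, 0.0]
contact_force: [-1.3, -4.7, 0.6]
opening: -0.003
finger_force: 2.6
```

```bash
python3 -m pendant '[{"dx":0.25,"dy":0,"dz":0,"twist":0},{"dx":0.5,"dy":0,"dz":0,"twist":0},{"dx":0.75,"dy":0,"dz":0,"twist":0},{"dx":1,"dy":0,"dz":0,"twist":0},{"dx":1.25,"dy":0,"dz":0,"twist":0},{"dx":1.5,"dy":0,"dz":0,"twist":0},{"dx":1.75,"dy":0,"dz":0,"twist":0},{"dx":2,"dy":0,"dz":0,"twist":0},{"dx":2.25,"dy":0,"dz":0,"twist":0},{"dx":2.5,"dy":0,"dz":0,"twist":0}]'
python3 - <<'E'
from h import *
s=ctrl.get_state()
i,p,T,K=cam("wrist");cv2.imwrite("pics/w5.png",i[:,:,::-1]);np.savez("w5.npz",i=i,p=p);np.save("w5e.npy",s["eef_pos"])
E
```

```text
time: 15.08
eef_pos: [0.5486, 0.1009, 0.0683]
tcp_rot: [0.762, 0.648, -0.001, 0.001]
contact_force: [-1.4, -5.7, 1.4]
opening: -0.003
finger_force: 2.8
```

View pics/w5.png

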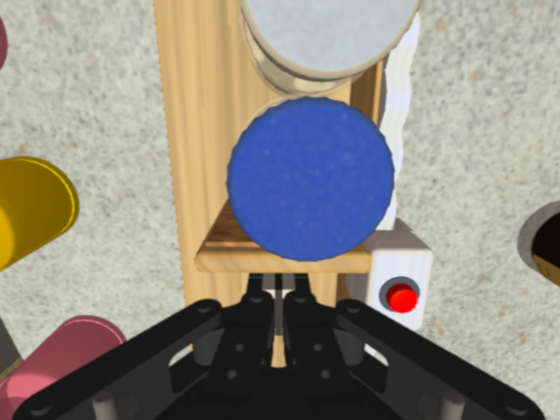

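The stop is pushing blue up against grey, with the saddle's red head at (401,298). I'll work out the travel left from the red head's position.

```bash
cat >> h.py <<'E'
def red(i,p,roi):
    m=np.zeros(i.shape[:2],bool);m[roi[0]:roi[1],roi[2]:roi[3]]=1;a=i.astype(int)
    m&=(a[...,0]>150)&(a[...,1]<70)&(a[...,2]<70)
    q=p[m];top=q[q[:,2]>np.nanpercentile(q[:,2],50)-.002];th=np.radians(-9.2);Y=np.array([-np.sin(th),np.cos(th)])
    return len(q),np.median(top,0).round(4),round(float(np.median(top[:,:2]@Y)*1000),1)
E
python3 - <<'E'
from h import *
for n,r in(("w1",(20,65,430,490)),("w3",(25,65,430,490)),("w4",(155,190,325,360)),("w5",(275,320,380,425))):
    d=np.load(n+".npz");print(n,red(d["i"],d["p"],r))
p=np.load("w5.npz")["p"];print("saddle z",p[260:275,380:420,2].mean(),p[240:320,420:428,2].mean())
p=np.load("w4.npz")["p"];print("saddle z",np.median(p[184:190,332:350,2]),np.median(p[150:160,332:350,2]))
E
```

```text
w1 (182, array([0.5881, 0.0393, 0.1037]), 132.8)
w3 (176, array([0.5881, 0.0389, 0.1033]), 132.6)
w4 (129, array([0.5879, 0.0389, 0.1034]), 132.3)
w5 (521, array([0.5977, 0.0996, 0.1076]), 193.9)
saddle z nan nan
saddle z nan 0.10160782708441152
```

```bash
python3 -m pendant '[{"dx":0.2,"dy":0,"dz":0,"twist":0},{"dx":0.4,"dy":0,"dz":0,"twist":0},{"dx":0.6,"dy":0,"dz":0,"twist":0},{"dx":0.8,"dy":0,"dz":0,"twist":0},{"dx":1,"dy":0,"dz":0,"twist":0},{"dx":1.1,"dy":0,"dz":0,"twist":0},{"dx":1.1,"dy":0,"dz":0,"twist":0}]'
python3 - <<'E'
from h import *
i,p,T,K=cam("wrist");print(red(i,p,(265,330,370,430)))
E
```

```text
time: 16.0
eef_pos: [0.5505, 0.113, 0.0683]
tcp_rot: [0.762, 0.648, 0.0, -0.0]
contact_force: [0.4, -1.1, 0.2]
opening: -0.003
finger_force: 0.3
(532, array([0.5999, 0.1114, 0.1044]), 205.9)
```

```bash
python3 -m pendant '[{"dx":0.05,"dy":0,"dz":0,"twist":0},{"dx":0.05,"dy":0,"dz":0,"twist":0}]' | grep -E 'pos|contact'
python3 - <<'E'
from h import *
i,p,T,K=cam("wrist");print(red(i,p,(265,330,370,430)))
E
python3 -m pendant '[{"dx":0.05,"dy":0,"dz":0,"twist":0},{"dx":0.05,"dy":0,"dz":0,"twist":0}]' | grep -E 'pos|contact'
python3 - <<'E'
from h import *
i,p,T,K=cam("wrist");print(red(i,p,(265,330,370,430)),p[300:320,415:428,2].mean())
E
```

```text
eef_pos: [0.5503, 0.1131, 0.0683]
contact_force: [-0.2, -1.3, 1.0]
(532, array([0.5998, 0.1115, 0.1044]), 205.9)
eef_pos: [0.5504, 0.1134, 0.0683]
contact_force: [-0.6, -1.5, 0.8]
(532, array([0.5999, 0.1116, 0.1042]), 206.3) 0.07700699056812683
```

```bash
python3 -m pendant '[{"dx":0.06,"dy":0,"dz":0,"twist":0},{"dx":0.06,"dy":0,"dz":0,"twist":0}]' | grep -E 'pos|contact'
python3 - <<'E'
from h import *
i,p,T,K=cam("wrist");print(red(i,p,(265,330,370,430)))
for c in (378,384,392,400,408,416,422): print(c,[float((p[r,c,2]*1000).round(1)) for r in range(252,330,6)])
E
```

```text
eef_pos: [0.5505, 0.1141, 0.0683]
contact_force: [-1.4, -2.1, 0.5]
(525, array([0.6   , 0.1124, 0.1038]), 206.9)
378 [101.1, 101.0, 101.6, 101.9, 101.9, 101.8, 102.2, 101.3, 100.8, 102.0, 122.2, 125.8, 129.5]
384 [101.5, 101.3, 102.7, 102.1, 101.5, 101.3, 103.0, 102.7, 102.7, 102.6, 101.8, 127.2, 129.0]
392 [101.4, 103.0, 101.8, 100.9, 101.7, 103.3, 103.3, 103.8, 104.8, 102.4, 101.5, 101.3, 129.4]
400 [102.2, 102.0, 100.6, 102.3, 103.0, 102.5, 104.9, 104.4, 103.4, 104.4, 101.7, 101.1, 130.2]
408 [100.3, 101.5, 101.1, 101.3, 100.7, 103.0, 103.7, 104.3, 104.0, 101.7, 101.7, 101.2, 102.2]
416 [101.1, 102.1, 101.4, 102.9, 100.7, 102.9, 101.2, 103.2, 103.1, 101.6, 101.3, 102.0, 102.3]
422 [101.2, 102.0, 101.1, 101.4, 102.5, 102.2, 100.8, 101.0, 102.6, 101.4, 101.2, 101.0, 1.0]
```

The head is now about 2.5 mm above the saddle, so it has dropped, after roughly 75 mm of travel (0.035 → 0.110). I'll back off, lift and verify.

```bash
python3 -m pendant '[{"dx":-0.3,"dy":0,"dz":0,"twist":0},{"dx":-1.5,"dy":0,"dz":0,"twist":0},{"dx":-3,"dy":0,"dz":0,"twist":0},{"dx":-5,"dy":0,"dz":0,"twist":0},{"dx":-6,"dy":0,"dz":-2,"twist":0},{"dx":-6,"dy":0,"dz":-7,"twist":0},{"dx":-6,"dy":0,"dz":-12,"twist":0},{"dx":-6,"dy":0,"dz":-16,"twist":0},{"dx":-6,"dy":0,"dz":-16,"twist":0}]'
python3 - <<'E'
from h import *
i,p,T,K=cam("wrist");cv2.imwrite("pics/w6.png",i[:,:,::-1]);print(red(i,p,(130,230,300,400)))
E
```

```text
time: 18.08
eef_pos: [0.5432, 0.0535, 0.2331]
tcp_rot: [0.762, 0.647, 0.003, 0.003]
contact_force: [0.9, -0.4, -0.5]
opening: 0.0
finger_force: 0.0
(5, array([0.5991, 0.1067, 0.103 ]), 201.1)
```

View pics/w6.png

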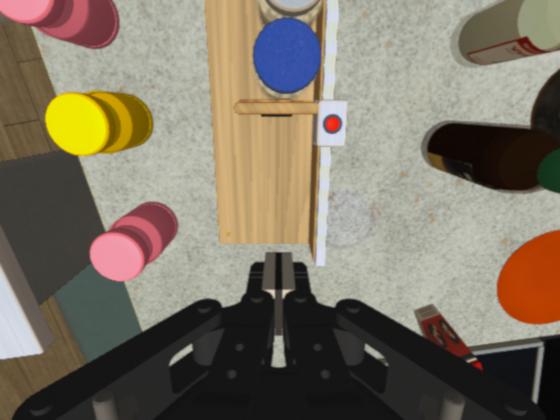

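The stop is at (280,107) with the red head at (333,124), blue is upright against the stop, and the surrounding things haven't moved. This was my tenth picture, so the last check is by numbers only.

Run:
```python
from h import *
i,p,T,K=cam("wrist");print("wrist",red(i,p,(100,150,310,350)))
z=p[102:146,318,2];print("saddle",np.median(p[136:144,322:342,2]))
i,p,T,K=cam("top")
th=np.radians(-9.2);X=np.array([np.cos(th),np.sin(th)]);Y=np.array([-X[1],X[0]])
m=((p[...,2]>.1045)&(p[...,2]<.13));m[:170]=0;m[240:]=0;m[:,:195]=0;m[:,370:]=0
n,l,st,c=cv2.connectedComponentsWithStats(m.astype(np.uint8))
for k in range(1,n):
    if st[k,4]>60:
        q=p[l==k];lo,hi=np.percentile(q,[2,98],axis=0);mid=(lo+hi)[:2]/2
        print(st[k],np.median(i[l==k],0),(hi-lo).round(3),np.median(q[:,2]).round(4),"XY",(mid@X*1000).round(1),(mid@Y*1000).round(1))
```

```text
wrist (153, array([0.6001, 0.1119, 0.1036]), 206.3)
saddle 0.10172675027337474
[207 187  21  21 337] [57. 55. 53.] [0.043 0.043 0.008] 0.1129 XY 533.8 372.6
[231 187  24  24 422] [161. 163. 170.] [0.048 0.048 0.008] 0.1098 XY 540.3 315.9
[256 193  23  24 440] [ 64.  78. 138.] [0.048 0.046 0.012] 0.118 XY 535.3 257.7
```

All three jars are upright and in line, and the head is back at the height it had when seated in a notch (0.1036 m). Handing in.

```bash
python3 -c "
from plant import ctrl
print(ctrl.sign_off())"
```

```text
the job is handed in; nothing more can be done
None
```

The job is handed in: the grey jar is back at the rear fence in line with the other two, and the stop has closed the row and clicked into the 0.110 notch with its red head dropped, in about 18 s by my measurements, though the sign-off returned no verdict.

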